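# Weigh the parcel on the sprung desk scale

### The arm

A 6-joint arm with a two-finger parallel gripper is mounted at the origin on the work surface. World frame = base frame: x ahead of the robot, y to its left, z up, the work surface at z = 0. Lengths are in m, angles in degrees, forces in N, time in s.
With the tool pointing down it reaches from about 0.25 to 0.725 m from the base axis. Payload 9.7 kg.
Tool frame: the origin (TCP) lies midway between the tips of the shut fingers; the grasp point (between the pads) lies 19 mm behind it (bot.pinch_z is the distance from the TCP to the grasp point, in m); z points along the fingers, y is the line along which they close (so a half turn about z gives the same grasp; the last joint's range is limited). The gripper opens to 85 mm and grips with 20 to 120 N. Pads are 22 mm wide; open, the fingers measure 114 mm over their backs; the gripper's body (76 mm by 85 mm) begins 54 mm behind the grasp point. The pads swing forward as they close: fully open they stand 13 mm farther back than shut.
Start: joints at [-68.526, 4.979, 10.078, 95.1, 0, 90], TCP at [0.201, -0.512, 0.194] pointing down, gripper open.
Joint ranges: [-179.16, 179.16], [-48.56, 103.87], [-65.8, 70.77], [-126.05, 130.52], [-82.76, 87.17], [-180, 180]. Speed limits (degrees/s): [127.2, 127.2, 147.25, 180, 180, 180].

### API

Orientations are given as [roll, pitch, yaw] about the fixed x, y, z axes, in that order (R = Rz(yaw) Ry(pitch) Rx(roll)).
In Python, from workcell import sensors, camera, camera_params, ticket, bot gives the robot as it stands.
- The arm moves only by the shell command python3 -m jog 'ROWS' [FORCE]. ROWS is JSON, a list that holds one entry, the list of rows, each a list of 5 numbers: the shift along the world's x, y, z in units of 50 mm (1.0 is 50 mm), then the turn about the world's z in units of 5 degrees (1.0 is 5 degrees), then the opening, from 0 (shut) to 1 (fully open). In form: [[[tx, ty, tz, yaw, grip], ...]]. A call has 1 to 8 rows; each row shifts and turns the commanded pose from where the row before left it; what a row does not reach is not made up. A row lasts 1/10 s, in which the tool goes at most 50 mm and 8.59 degrees, less where a joint would pass 70% of its speed; a pose out of reach is approached as far as the arm can. A call is refused whole if a number of a shift passes 1 or a number of a turn 1, either way. A call with a gripper value outside its range is refused whole. The fingers move at their own pace and stop on an object; FORCE is the grip in N (left out, the last holds). Time passes only in rows, so rows that do not move let the fingers close. It gives the time, the measured TCP pose, the force, the opening and the grip force at its end, in the units of the state.
- sensors.get_obs(): the state, without advancing time (a new reading comes with each control period).
- camera(name): name is "scene" or "side" or "wrist"; returns the picture (480x640x3 uint8, blue, green, red); there is no depth.
- camera_params(name): a dict with "fx", "fy", "cx", "cy" (pixels), "T" (4x4, takes a point from camera to world coordinates); the wrist camera has in their place "tool_from_camera" (4x4, takes a point from camera to tool coordinates, whose origin is the TCP and whose axes are the flange's). Camera axes: x right, y down, z forward; pixel columns grow to the right and rows downward; lengths in m; the calibration is good to about 2 mm. A picture is of the moment at which its call begins: read the wrist's pose just before it. camera_params takes no time and is no camera call.
- ticket.job_done(): hands the job in; it is judged then, once.
The state is a dict: "time": time; "q": joint angles; "qd": joint speeds; "joint_efforts": joint torques, N m; "ee_pos": TCP position; "tcp_rot": TCP orientation; "wrist_force": force on the tool from outside, world axes, zero at the start; "torque": the same for the moment, N m; "opening": finger opening in m; "grasp_force": force on a finger pad.
Only numpy, scipy, OpenCV 4.12 (cv2) and the standard library are available. Lean on these libraries where they do the work, as an engineer would, in place of code of your own. Each camera call takes 0.05 s, during which the arm holds its last target. There are 200 camera calls.

### The job

Lift the wooden caddy with its parcel by the red grip and hang it by the middle of its steel bar in the hook of the sprung scale. Lower it slowly, a few centimetres per second at most, and let go only when the spring carries the whole weight, so that the pointer neither drops nor springs back, and leave it hanging freely and still with the parcel inside. Do not force the hook down to its stop, and leave the other things on the desk alone.

Things in the scene. Friction and masses are not known exactly. Their poses are not given: they have to be found in the camera images.
- caddy: Open pale-wood crate, 110 (x) x 140 (y) x 50 mm high. A steel bail, 8 mm round, rises from its end walls (y = +-67 mm) to a level bar along y, centreline 125 mm above the underside; from the bar's middle a 10 mm stem rises to a red square grip, 26 x 26 x 36 mm high. 70 mm of clear space between parcel and bar. 0.15 kg empty; stands upright on the desk. Origin: centre of the underside, z up.
- caddy_grip (a point): Centre of the caddy's red square grip (26 x 26 x 36 mm), 167 mm above the caddy's underside; axes as the caddy's.
- caddy_bar (a point): Middle of the caddy's steel bar (8 mm round, along y), on its centreline, 125 mm above the underside; axes as the caddy's. This goes into the hook; either way round will do.
- parcel: Sealed cardboard parcel, 88 x 118 x 45 mm, with a pale paper band, loose inside the caddy. Its weight is unknown and differs widely from one parcel to the next (caddy and parcel together under 1 kg). Origin: centre of its underside.
- scale: Sprung scale, fixed on the desk: dark base plate 230 x 170 x 14 mm (180 mm in front of the origin to 50 mm behind), green column 36 mm wide with white tick plate, 325 mm high. Origin: on the desk under the column; z up; x points away from the hook (the hook sticks out along -x, roughly towards the robot). Tick plate and sliding brass block reach 38 mm in front of the origin.
- hook_seat (a point): Centre of a bar seated in the hook: 135 mm in front of the scale's origin, 245 mm up when unloaded; moves with the hook; axes as the scale's; a hung bar lies along y. Hook: steel V trough 24 mm wide (y), open above, lips 35 mm apart and 18 mm above the seat, underside and arm 17 mm below it. Carry the bar over the front lip from the free (-x) end, hook passing between bar and parcel.
- hook (a joint): How far hook and red pointer have gone down against the spring, m: 0 unloaded, mechanical stop at 0.10. A load of 0.3 N starts it moving, then 130 N/m; lightly damped, so a sudden load or release makes it shoot past. How far it settles depends on the parcel.
- carton: Plain cardboard carton with a paper band, 110 x 90 x 70 mm. A bystander, to be left alone. Origin: centre of its underside.
- ginger_jar: Blue lidded ceramic jar, 104 mm across, 147 mm high. A bystander, to be left alone. Origin: centre of its underside.
- small_jar: White ceramic jar, 72 mm across, 75 mm high. A bystander, to be left alone. Origin: centre of its underside.
- mug: White mug, 76 mm across, 90 mm high. A bystander, to be left alone. Origin: centre of its underside.
- stapler: Blue and black stapler, 130 x 32 x 44 mm. A bystander, to be left alone. Origin: centre of its underside.
- tape: Black tape dispenser, 110 x 50 x 66 mm. A bystander, to be left alone. Origin: centre of its underside.
- notebook: Blue notebook, 150 x 210 x 18 mm. A bystander, to be left alone. Origin: centre of its underside.

How it is judged:
By the outcome, as a careful person would: the job done as asked, in the order asked, and still so for the second after the job is handed in, with the robot touching nothing.
It also fails if it takes over 72 s, if anything falls off the work surface, if the arm or the gripper's body presses on something with over 40 N, if the wrist force passes 120 N, or if a joint passes its speed limit or range.

## Working session

There is one attempt and no reset: what is moved stays moved. The work goes in short steps, Python scripts to look and compute and a shell command to move; the robot and the scene stay as the last step left them, time stands still between calls to the robot, and variables do not carry over. Pictures are saved under pics/ and viewed, at most 10 in all, crops included, and the job is handed in when it is done.

```bash
mkdir -p pics; ls
python3 - <<'E'
from workcell import sensors,camera,camera_params,bot
import cv2,numpy as np
for n in("scene","side"):
    cv2.imwrite(f"pics/{n}0.png",camera(n)); p=camera_params(n); print(n,p['fx'],p['cx'],p['cy'],np.round(p['T'],3).tolist())
o=sensors.get_obs();print(o['time'],o['ee_pos'],o['tcp_rot'],o['opening'],bot.pinch_z)
E
```

```text
pics
scene 479.32860110892994 316.9399178784991 239.33567102895324 [[-0.226, 0.586, -0.778, 1.585], [0.974, 0.132, -0.183, 0.299], [-0.005, -0.8, -0.6, 0.947], [0.0, 0.0, 0.0, 1.0]]
side 448.56186533879065 312.43979054956833 248.57893488184786 [[-0.791, -0.473, 0.389, 0.094], [-0.612, 0.597, -0.519, 0.715], [0.013, -0.648, -0.762, 1.094], [0.0, 0.0, 0.0, 1.0]]
0.1 [ 0.20123784 -0.511577    0.19343516] [-1.79929213e+02  4.88669178e-04  2.14726558e+01] 0.0855591437127125 0.0187
```

View pics/scene0.png

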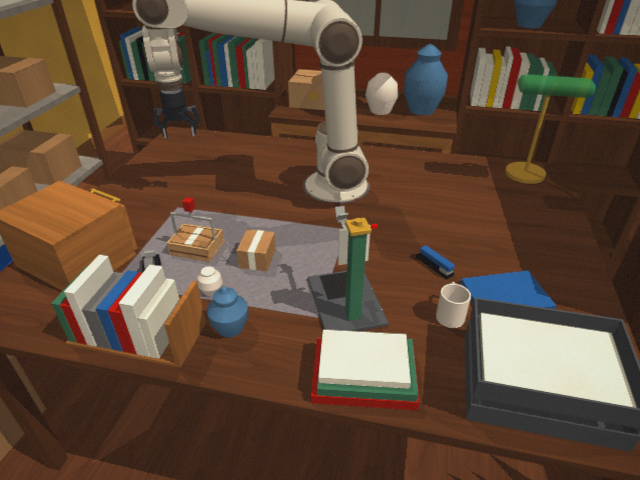

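View pics/side0.png

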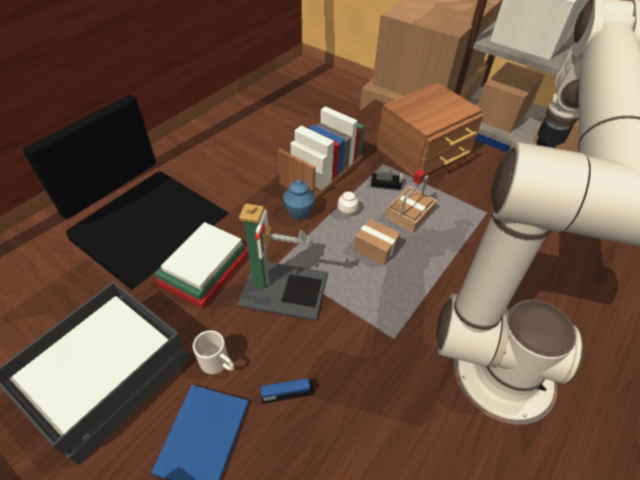

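The scene view shows the red grip at about (188,204), the caddy at (195,240), the hook tip at (342,213) and the column top at (358,226). In the side view the grip is at (420,177), the hook at (305,238) and the column top at (252,212). The carton stands between the caddy and the scale.

```bash
cat > h.py <<'E'
import cv2,numpy as np
from workcell import sensors,camera,camera_params,bot
def ray(n,u,v,P=None):
    p=P or camera_params(n);T=np.array(p['T']);d=T[:3,:3]@[(u-p['cx'])/p['fx'],(v-p['cy'])/p['fy'],1];return T[:3,3],d/np.linalg.norm(d)
def onz(n,u,v,z):
    o,d=ray(n,u,v);return o+d*(z-o[2])/d[2]
def tri(a,b):
    (o1,d1),(o2,d2)=ray("scene",*a),ray("side",*b)
    t=np.linalg.lstsq(np.c_[d1,-d2],o2-o1,rcond=None)[0]
    p,q=o1+t[0]*d1,o2+t[1]*d2;return (p+q)/2,np.linalg.norm(p-q)
def red(im,x0,y0,x1,y1):
    s=cv2.cvtColor(im,cv2.COLOR_BGR2HSV);m=cv2.inRange(s,(0,180,70),(6,255,255))|cv2.inRange(s,(174,180,70),(180,255,255))
    k=np.zeros_like(m);k[y0:y1,x0:x1]=m[y0:y1,x0:x1];M=cv2.moments(k,True);return M['m10']/M['m00'],M['m01']/M['m00'],M['m00']
E
python3 - <<'E'
from h import *
a=cv2.imread("pics/scene0.png");b=cv2.imread("pics/side0.png")
g1=red(a,175,190,205,220);g2=red(b,405,160,435,195);print(g1,g2,tri(g1[:2],g2[:2]))
def crop(i,x,y):return cv2.resize(i[y:y+75,x:x+100],(400,300),interpolation=cv2.INTER_CUBIC)
cv2.imwrite("pics/c.png",np.vstack([np.hstack([crop(a,150,190),crop(a,300,200)]),np.hstack([crop(b,370,160),crop(b,235,195)])]))
E
```

```text
(188.3020134228188, 203.4496644295302, 149.0) (418.53, 175.57, 100.0) (array([ 0.48752588, -0.35674056,  0.17136911]), np.float64(0.0031966260330792903))
```

View pics/c.png

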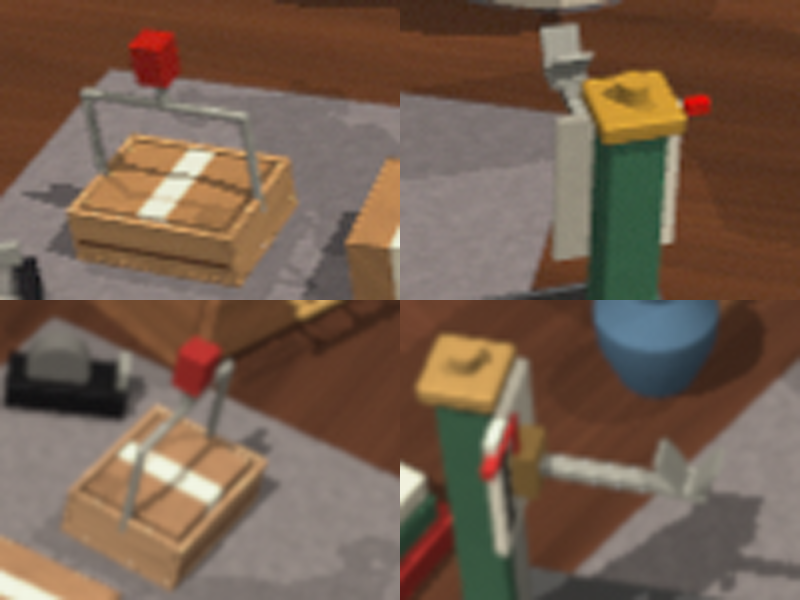

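The crops show four features:
- **Bail ends:** (172,214) and (211,219.5) in scene, (426.5,177) and (405,199) in side.
- **Cap centre:** (358.5,226) in scene, (251,213) in side.
- **Hook V:** bottom near (307,242) in side; lips (340,208) and (342,215) in scene.
- **Arm:** runs (271,236)–(299,240) in side.

Run:
```python
from h import *
np.set_printoptions(precision=4,suppress=True)
print("bail",tri((172,214.3),(426.5,177)),tri((211.3,219.5),(405,199)), onz("scene",172,214.3,.125),onz("scene",211.3,219.5,.125))
c,e=tri((358.7,226.2),(251,212.8));print("cap",c,e)
print("hookV side z=.238",onz("side",307,242.3,.238),"rear lip",onz("side",301,233,.263),"front lip",onz("side",314,234.5,.263))
print("armside",onz("side",271,236,.235),onz("side",298,240,.235))
print("tri V",tri((341.5,218),(307,242.3)))
for n in("side","scene"):
    im=cv2.imread(f"pics/{n}0.png");s=cv2.cvtColor(im,cv2.COLOR_BGR2HSV)
    m=cv2.inRange(im,(20,20,20),(85,85,85))&cv2.inRange(s,(0,0,0),(180,70,85))
    k=np.zeros_like(m)
    x0,y0,x1,y1=(232,255,335,325) if n=="side" else (295,260,395,340)
    k[y0:y1,x0:x1]=m[y0:y1,x0:x1]
    cs=max(cv2.findContours(k,0,2)[0],key=cv2.contourArea);h=cv2.approxPolyDP(cv2.convexHull(cs),3,True)[:,0]
    for u,v in h:print(n,u,v,onz(n,float(u),float(v),.014))
```

```text
bail (array([ 0.4843, -0.4228,  0.1215]), np.float64(0.0059409726765355265)) (array([ 0.487 , -0.2895,  0.1218]), np.float64(0.001174759819739116)) [ 0.4922 -0.4159  0.125 ] [ 0.492  -0.2865  0.125 ]
cap [0.6844 0.1847 0.3079] 0.003793742663265287
hookV side z=.238 [0.5546 0.1244 0.238 ] rear lip [0.5721 0.1267 0.263 ] front lip [0.5435 0.1105 0.263 ]
armside [0.6421 0.1629 0.235 ] [0.5791 0.1305 0.235 ]
tri V (array([0.5561, 0.1231, 0.2351]), np.float64(0.0011853071054458116))
side 326 273 [0.5539 0.031  0.014 ]
side 316 319 [0.4797 0.1776 0.014 ]
side 238 305 [0.6824 0.2783 0.014 ]
side 247 279 [0.7254 0.1952 0.014 ]
side 263 257 [0.7446 0.1023 0.014 ]
scene 387 324 [0.695 0.277 0.014]
scene 360 330 [0.7314 0.2113 0.014 ]
scene 324 328 [0.7453 0.119  0.014 ]
scene 308 277 [0.5603 0.0303 0.014 ]
scene 347 269 [0.4995 0.1355 0.014 ]
scene 375 302 [0.6205 0.2356 0.014 ]
```

```bash
python3 -m jog '[[[0.72,0.39,0.15,-0.54,1],[0.72,0.39,0.15,-0.54,1],[0.72,0.39,0.15,-0.54,1],[0.72,0.39,0.15,-0.54,1],[0.72,0.39,0.15,-0.54,1],[0.72,0.39,0.15,-0.54,1],[0.71,0.38,0.15,-0.53,1],[0.68,0.36,0.15,-0.53,1]]]' 80; python3 -m jog '[[[0,0,0,0,1],[0,0,0,0,1]]]'
python3 - <<'E'
from h import *
o=sensors.get_obs();print(o['time'],o['ee_pos'],o['tcp_rot'])
im=camera("wrist");cv2.imwrite("pics/w1.png",im);print(camera_params("wrist"))
E
```

```text
time: 0.9
ee_pos: [0.4882, -0.3566, 0.254]
tcp_rot: [-180.0, 0.0, -0.1]
wrist_force: [0.7, -0.5, 0.3]
opening: 0.0854
grasp_force: 0.0
time: 1.1
ee_pos: [0.4874, -0.3573, 0.2534]
tcp_rot: [-180.0, 0.1, 0.1]
wrist_force: [-0.7, 0.3, -0.0]
opening: 0.085
grasp_force: 0.0
1.1 [ 0.48741221 -0.35728161  0.25335519] [-1.79968851e+02  6.07367010e-02  9.39504548e-02]
{'fx': 351.60886423875144, 'fy': 351.60886423875144, 'cx': 322.1082665123698, 'cy': 244.19875590283013, 'tool_from_camera': array([[-3.69365895e-05, -9.53059501e-01, -3.02783067e-01,
         7.70198543e-02],
       [ 9.99999946e-01,  6.36675844e-05, -3.22394461e-04,
        -7.50164747e-04],
       [ 3.26538571e-04, -3.02783062e-01,  9.53059448e-01,
        -1.79718636e-01],
       [ 0.00000000e+00,  0.00000000e+00,  0.00000000e+00,
         1.00000000e+00]])}
```

View pics/w1.png

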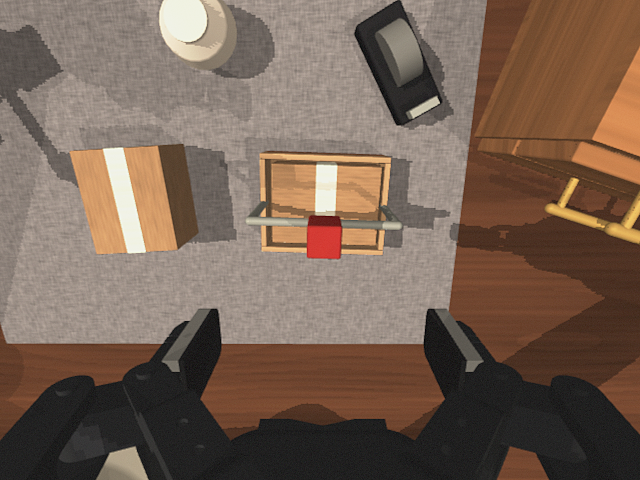

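The wrist view shows the red grip at (324,237) and the bar from (250,219) to (400,227). The caddy is turned slightly.

Run:
```python
from h import *
from scipy.spatial.transform import Rotation as R
im=cv2.imread("pics/w1.png");p=camera_params("wrist")
T=np.eye(4);T[:3,:3]=R.from_euler('xyz',[-180,.06,.094],degrees=True).as_matrix();T[:3,3]=[.48741,-.35728,.25336]
p=dict(p,T=T@p['tool_from_camera'])
def f(u,v,z):
    o,d=ray("",u,v,p);return (o+d*(z-o[2])/d[2]).round(4)
hs=cv2.cvtColor(im,cv2.COLOR_BGR2HSV);m=cv2.inRange(hs,(0,150,50),(8,255,255));m[300:]=0;m[:200]=0;m[:,:290]=0;m[:,360:]=0
pts=cv2.findNonZero(m);print(cv2.boundingRect(pts),cv2.minAreaRect(pts))
a,b=f(252,219.5,.125),f(399,226,.125);print(a,b,(a+b)/2,np.degrees(np.arctan2(a[0]-b[0],a[1]-b[1])))
# grip top face bottom edge (far-near) & rim corners
for q in((260,153),(391,157),(262,253),(383,254)):print(q,f(*q,.05))
x,y,w,h=cv2.boundingRect(pts);print(f(x+w/2,y+h,.185),f(x+w/2,y+h/2,.167),f(x,y+h,.185),f(x+w,y+h,.185))
```

```text
(306, 215, 36, 44) ((323.87457275390625, 236.63497924804688), (34.9720344543457, 42.36612319946289), 2.2906100749969482)
[ 0.4896 -0.2934  0.125 ] [ 0.4838 -0.426   0.125 ] [ 0.4867 -0.3597  0.125 ] 2.504553780280054
(260, 153) [ 0.5435 -0.2907  0.05  ]
(391, 157) [ 0.5396 -0.4293  0.05  ]
(262, 253) [ 0.4317 -0.2872  0.05  ]
(383, 254) [ 0.4308 -0.4267  0.05  ]
[ 0.4739 -0.3579  0.185 ] [ 0.4858 -0.3579  0.167 ] [ 0.4739 -0.3444  0.185 ] [ 0.4739 -0.3714  0.185 ]
```

```bash
python3 -m jog '[[[-0.01,-0.025,-0.45,-0.2,1],[0,0,-0.45,-0.2,1],[0,0,-0.45,0,1],[0,0,-0.45,0,1],[0,0,-0.26,0,1],[0,0,0,0,0],[0,0,0,0,0],[0,0,0,0,0]]]' 80; python3 -m jog '[[[0,0,0,0,0],[0,0,0,0,0],[0,0,0,0,0],[0,0,0,0,0]]]'
```

```text
time: 1.95
ee_pos: [0.4866, -0.3596, 0.1526]
tcp_rot: [179.9, -0.1, -2.0]
wrist_force: [-0.4, 1.1, 0.1]
opening: 0.0441
grasp_force: 0.0
time: 2.35
ee_pos: [0.4864, -0.359, 0.1512]
tcp_rot: [180.0, -0.0, -2.0]
wrist_force: [-0.2, -0.1, -0.0]
opening: -0.0002
grasp_force: 0.0
```

Run:
```python
from h import *
w=camera("wrist");s=camera("scene");d=camera("side")
cv2.imwrite("pics/m.png",np.hstack([cv2.resize(w,(400,300)),cv2.resize(s[170:260,130:250],(400,300))]))
print(sensors.get_obs()['grasp_force'])
```

```text
0.0
```

View pics/m.png

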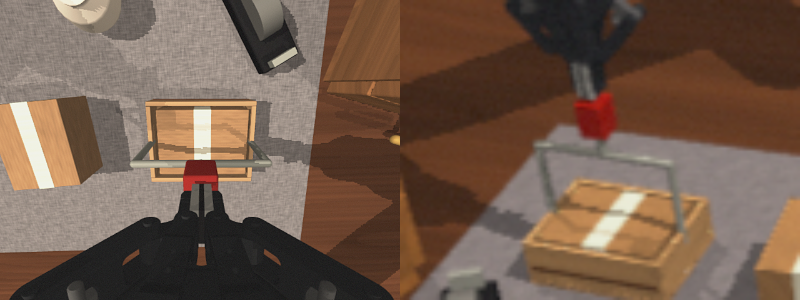

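The composite shows the fingers fully shut with the red grip still at about (201,175) in the wrist half, not held. I need a closer look to see on which side of the grip the fingers are.

Run:
```python
from h import *
w=camera("wrist");s=camera("scene");d=camera("side")
o=sensors.get_obs();P=np.r_[o['ee_pos'],1];print(o['ee_pos'])
for n in("scene","side"):
    p=camera_params(n);c=np.linalg.inv(p['T'])@P;print(n,p['cx']+p['fx']*c[0]/c[2],p['cy']+p['fy']*c[1]/c[2])
cv2.imwrite("pics/m2.png",np.hstack([cv2.resize(w[200:400,240:400],(400,500)),cv2.resize(d[150:225,380:440],(400,500),interpolation=cv2.INTER_CUBIC)]))
for n,i,b in(("scene",s,(170,180,210,225)),("side",d,(400,160,440,195))):print(n,red(i,*b))
```

```text
[ 0.48633403 -0.35905167  0.15104977]
scene 188.51432235413037 208.41141803873134
side 417.6927625652103 180.7121443295233
scene (188.55555555555554, 204.26190476190476, 126.0)
side (417.97333333333336, 176.98666666666668, 75.0)
```

View pics/m2.png

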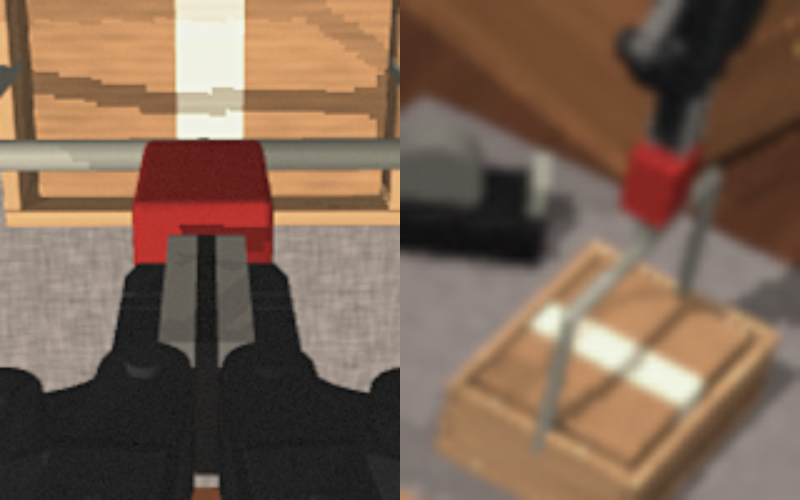

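The fingertips stand just above the grip's top, about 35–40 mm behind the nominal TCP; the pixel depth of the open pads in the first wrist view agrees. The reported TCP is therefore too low for this gripper. I'll reopen and turn 90° so the camera later faces along the scale's side, then go about 35 mm lower.

```bash
python3 -m jog '[[[0,0,0.2,0,1],[0,0,0.2,0,1],[0,0,0,-1,1],[0,0,0,-1,1],[0,0,0,-1,1],[0,0,0,-1,1],[0,0,0,-1,1],[0,0,0,-1,1]]]' 80; python3 -m jog '[[[0,0,0,-1,1],[0,0,0,-1,1],[0,0,0,-1,1],[0,0,0,-1,1],[0,0,0,-1,1],[0,0,0,-1,1],[0,0,0,-1,1],[0,0,0,-1,1]]]' ; python3 -m jog '[[[0,0,0,-1,1],[0,0,0,-1,1],[0,0,0,-1,1],[0,0,0,-1,1],[0,0,-0.2,0,1],[0,0,-0.2,0,1],[0,0,0,0,1]]]'
python3 - <<'E'
from h import *
o=sensors.get_obs();print(o['time'],o['ee_pos'],o['tcp_rot'],o['q'],o['opening'])
w=camera("wrist");s=camera("scene")
cv2.imwrite("pics/m3.png",np.hstack([cv2.resize(w,(400,300)),cv2.resize(s[170:260,130:250],(400,300))]))
E
```

```text
time: 3.45
ee_pos: [0.4866, -0.3592, 0.1723]
tcp_rot: [180.0, -0.1, -32.2]
wrist_force: [0.3, -0.3, 0.8]
opening: 0.0852
grasp_force: 0.0
time: 4.25
ee_pos: [0.3656, -0.4688, 0.1727]
tcp_rot: [-172.8, 0.1, -55.9]
wrist_force: [0.4, 0.1, -0.1]
opening: 0.0852
grasp_force: 0.0
time: 4.95
ee_pos: [0.2846, -0.5078, 0.1507]
tcp_rot: [-168.8, 0.3, -66.9]
wrist_force: [0.6, 0.5, 0.6]
opening: 0.0854
grasp_force: 0.0
4.95 [ 0.28457655 -0.50777123  0.15067892] [-168.79100055    0.3261251   -66.85335611] [-66.90871763   8.56609706   8.5121563   90.28315491  11.20867904
 179.94356289] 0.08542060664817122
```

View pics/m3.png

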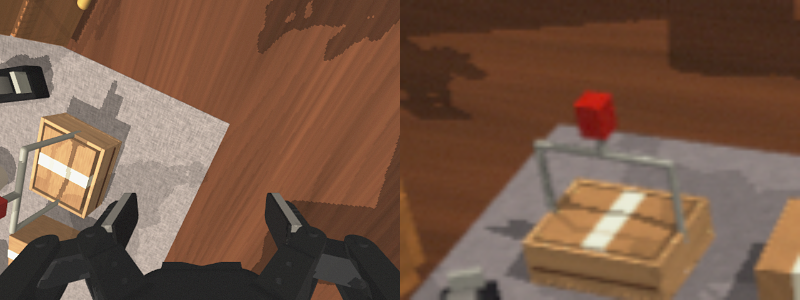

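Both halves show the turn ran into the last joint's limit (q6 = 180°) and the arm drifted away. The caddy and grip look undisturbed. I'll raise the arm, turn the other way (towards yaw +88) and check the tilt.

```bash
python3 -m jog '[[[0,0,0.5,1,1],[0,0,0.5,1,1],[0,0,0.5,1,1],[0,0,0.5,1,1],[0,0,0,1,1],[0,0,0,1,1],[0,0,0,1,1],[0,0,0,1,1]]]'; python3 -m jog '[[[0,0,0,0,1],[0,0,0,0,1]]]';python3 -c "
from h import *
print(sensors.get_obs()['q'])"
```

```text
time: 5.85
ee_pos: [0.2851, -0.5083, 0.2525]
tcp_rot: [-168.8, 0.2, -26.6]
wrist_force: [0.0, -0.4, 0.6]
opening: 0.0855
grasp_force: 0.0
time: 6.05
ee_pos: [0.285, -0.5084, 0.2522]
tcp_rot: [-168.8, 0.2, -27.0]
wrist_force: [0.9, -0.8, 1.0]
opening: 0.0851
grasp_force: 0.0
[-65.48484299  19.86643304  33.38211815 110.70933801   8.62439428
 140.98390534]
```

The 11° tilt from the limit persists. It is about the tool's x axis, so pushing against the opposite end of joint 6 should undo it. There is time for that, and I'm high and clear of everything here.

```bash
for i in 1; do
python3 -m jog '[[[0,0,0.1,1,1],[0,0,0.1,1,1],[0,0,0.1,1,1],[0,0,0.1,1,1],[0,0,0,1,1],[0,0,0,1,1],[0,0,0,1,1],[0,0,0,1,1]]]'
python3 -m jog '[[[0,0,0,1,1],[0,0,0,1,1],[0,0,0,1,1],[0,0,0,1,1],[0,0,0,1,1],[0,0,0,1,1],[0,0,0,1,1],[0,0,0,1,1]]]'
python3 -m jog '[[[0,0,0,1,1],[0,0,0,1,1],[0,0,0,1,1],[0,0,0,1,1],[0,0,0,1,1],[0,0,0,1,1],[0,0,0,1,1],[0,0,0,1,1]]]'
python3 -m jog '[[[0,0,0,1,1],[0,0,0,1,1],[0,0,0,1,1],[0,0,0,1,1],[0,0,0,1,1],[0,0,0,1,1],[0,0,0,1,1],[0,0,0,1,1]]]'
python3 -m jog '[[[0,0,0,1,1],[0,0,0,1,1],[0,0,0,1,1],[0,0,0,1,1],[0,0,0,1,1],[0,0,0,1,1],[0,0,0,1,1],[0,0,0,1,1]]]'
python3 -m jog '[[[0,0,0,1,1],[0,0,0,1,1],[0,0,0,1,1],[0,0,0,1,1],[0,0,0,1,1],[0,0,0,1,1],[0,0,0,1,1],[0,0,0,1,1]]]'
python3 -m jog '[[[0,0,0,1,1],[0,0,0,1,1],[0,0,0,1,1],[0,0,0,1,1],[0,0,0,1,1],[0,0,0,1,1],[0,0,0,1,1],[0,0,0,1,1]]]'
done | grep -E "time|pos|rot";python3 -c "
from h import *
print(sensors.get_obs()['q'])"
```

```text
time: 6.85
ee_pos: [0.2844, -0.5085, 0.2725]
tcp_rot: [-168.8, 0.2, 13.2]
time: 7.65
ee_pos: [0.2845, -0.5084, 0.2724]
tcp_rot: [-168.8, 0.2, 53.2]
time: 8.45
ee_pos: [0.2844, -0.5084, 0.2725]
tcp_rot: [-168.8, 0.3, 93.2]
time: 9.25
ee_pos: [0.2844, -0.5083, 0.2726]
tcp_rot: [-168.8, 0.3, 133.2]
time: 10.05
ee_pos: [0.2844, -0.5082, 0.2726]
tcp_rot: [-168.8, 0.3, 173.2]
time: 10.85
ee_pos: [0.2843, -0.5082, 0.2727]
tcp_rot: [-168.7, 0.2, -146.8]
time: 11.65
ee_pos: [0.2843, -0.5083, 0.2727]
tcp_rot: [-168.7, 0.2, -106.8]
[ -65.5067593     3.27108345   16.32519733   95.70695496    8.56925954
 -138.10875143]
```

```bash
python3 -m jog '[[[0,0,0,1,1],[0,0,0,1,1],[0,0,0,1,1],[0,0,0,1,1],[0,0,0,1,1],[0,0,0,1,1],[0,0,0,1,1],[0,0,0,1,1]]]'|grep -E "pos|rot"
python3 -m jog '[[[0,0,0,1,1],[0,0,0,1,1],[0,0,0,1,1],[0,0,0,1,1],[0,0,0,0,1]]]' | grep -E "time|pos|rot";python3 -c "
from h import *
print(sensors.get_obs()['q'])"
```

```text
ee_pos: [0.2848, -0.5082, 0.2726]
tcp_rot: [-168.8, 0.2, -66.9]
time: 12.95
ee_pos: [0.3664, -0.4623, 0.2718]
tcp_rot: [-172.8, 0.3, -55.7]
[ -55.51996396   13.49395817   28.26947516  105.01509847    7.19566968
 -179.82535037]
```

```bash
python3 -m jog '[[[0,0,0,1,1],[0,0,0,1,1],[0,0,0,1,1],[0,0,0,1,1],[0,0,0,1,1],[0,0,0,1,1],[0,0,0,0,1]]]' | grep -E "time|pos|rot"
```

```text
time: 13.65
ee_pos: [0.4642, -0.3685, 0.2714]
tcp_rot: [-178.9, 0.4, -39.2]
```

```bash
python3 -m jog '[[[0,0,0,1,1],[0,0,0,0.2,1],[0,0,0,-1,1],[0,0,0,-1,1],[0,0,0,-1,1],[0,0,0,-1,1],[0,0,0,-1,1],[0,0,0,0,1]]]' | grep -E "time|pos|rot";python3 -c "
from h import *
print(sensors.get_obs()['q'])"
```

```text
time: 14.45
ee_pos: [0.4785, -0.3491, 0.2713]
tcp_rot: [179.9, 0.4, -61.2]
[-3.61452751e+01  1.44151998e+01  2.96164288e+01  1.05622369e+02
  5.12132285e-02 -1.54930062e+02]
```

```bash
python3 -m jog '[[[0.08,-0.1,-0.3,-0.9,1],[0.08,-0.1,-0.3,-0.9,1],[0,0,-0.3,-0.9,1],[0,0,-0.3,-0.9,1],[0,0,-0.3,-0.9,1],[0,0,-0.3,-0.9,1],[0,0,-0.3,-0.76,1],[0,0,0,0,1]]]' | grep -E "time|pos|rot"
python3 -m jog '[[[0,0,-0.3,0,1],[0,0,-0.3,0,1],[0,0,-0.2,0,1],[0,0,-0.2,0,1],[0,0,0,0,1]]]' 
python3 -m jog '[[[0,0,0,0,0.3],[0,0,0,0,0.3],[0,0,0,0,0.3],[0,0,0,0,0.3]]]'
python3 - <<'E'
from h import *
w=camera("wrist");s=camera("scene")
cv2.imwrite("pics/m4.png",np.hstack([cv2.resize(w[150:390,160:480],(400,300)),cv2.resize(s[170:260,130:250],(400,300))]))
E
```

```text
time: 15.25
ee_pos: [0.486, -0.3583, 0.1641]
tcp_rot: [179.7, 0.5, -91.8]
time: 15.75
ee_pos: [0.4867, -0.3582, 0.1151]
tcp_rot: [179.8, 0.5, -91.7]
wrist_force: [-0.2, -0.2, -0.1]
opening: 0.0853
grasp_force: 0.0
time: 16.15
ee_pos: [0.4874, -0.3584, 0.1165]
tcp_rot: [179.9, 0.4, -91.8]
wrist_force: [-0.5, 0.6, 0.2]
opening: 0.0281
grasp_force: 0.0
```

View pics/m4.png

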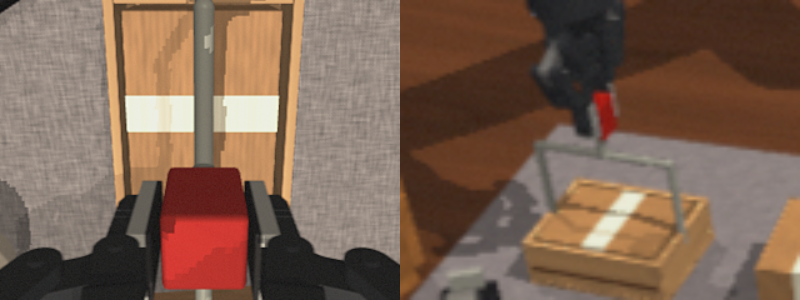

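The pads straddle the red grip symmetrically, with grip faces at about (162,230) and (246,230) in the crop. I'll close and lift.

```bash
python3 -m jog '[[[0,0,0,0,0],[0,0,0,0,0],[0,0,0,0,0],[0,0,0,0,0]]]' 90|grep -E "pos|op|gr"
python3 -m jog '[[[0,0,0.05,0,0],[0,0,0.1,0,0],[0,0,0.2,0,0],[0,0,0.3,0,0],[0,0,0.4,0,0],[0,0,0.4,0,0],[0,0,0.2,0,0],[0,0,0,0,0]]]' 
python3 -m jog '[[[0,0,0,0,0],[0,0,0,0,0],[0,0,0,0,0]]]'
python3 - <<'E'
from h import *
n=[red(camera(c),*b) for c,b in(("scene",(165,150,215,225)),("side",(395,130,445,195)))]
print(n,tri(n[0][:2],n[1][:2]))
E
```

```text
ee_pos: [0.4872, -0.3585, 0.1167]
opening: 0.0248
grasp_force: 89.8
time: 17.45
ee_pos: [0.4878, -0.3587, 0.2002]
tcp_rot: [180.0, 0.3, -91.8]
wrist_force: [-0.1, 0.1, -6.3]
opening: 0.0248
grasp_force: 88.9
time: 17.75
ee_pos: [0.4869, -0.3581, 0.1975]
tcp_rot: [179.8, 0.5, -91.8]
wrist_force: [-0.0, 0.2, -6.3]
opening: 0.0249
grasp_force: 88.9
[(186.984126984127, 180.3968253968254, 63.0), (422.64285714285717, 154.85714285714286, 84.0)] (array([ 0.48822893, -0.34743508,  0.25456922]), np.float64(0.008292178438257483))
```

```bash
python3 -m jog '[[[0,0,0.2,0,0],[0,0.1,0.4,0,0],[-0.05,0.2,0.4,0,0],[-0.08,0.35,0.35,0.3,0],[-0.08,0.45,0.2,0.3,0],[-0.08,0.5,0,0.3,0],[-0.08,0.5,0,0.3,0],[-0.08,0.5,0,0.3,0]]]'|grep -E "pos|rot"
python3 -m jog '[[[-0.08,0.5,0,0.4,0],[-0.08,0.5,0,0.4,0],[-0.08,0.5,0,0.4,0],[-0.08,0.5,0,0.4,0],[-0.08,0.5,0,0.4,0],[-0.08,0.5,0,0.4,0],[-0.08,0.5,0,0.4,0],[-0.08,0.5,0,0.4,0]]]'|grep -E "pos|rot"
python3 -m jog '[[[-0.05,0.5,0,0.25,0],[-0.05,0.4,0,0.25,0],[-0.04,0.3,0,0.25,0],[-0.03,0.25,0,0.25,0],[-0.02,0.15,0,0,0],[0,0.1,0,0,0],[0,0,0,0,0],[0,0,0,0,0]]]'
python3 - <<'E'
from h import *
s=camera("scene");d=camera("side")
cv2.imwrite("pics/m5.png",np.hstack([cv2.resize(s[130:280,240:400],(400,375)),cv2.resize(d[165:315,240:400],(400,375))]))
E
```

```text
ee_pos: [0.4645, -0.2274, 0.2771]
tcp_rot: [179.9, 0.4, -84.2]
ee_pos: [0.4324, -0.0274, 0.2771]
tcp_rot: [179.9, 0.4, -68.2]
time: 20.25
ee_pos: [0.4233, 0.0563, 0.2761]
tcp_rot: [179.8, 0.4, -63.3]
wrist_force: [0.2, -0.9, -6.2]
opening: 0.0245
grasp_force: 89.1
```

View pics/m5.png

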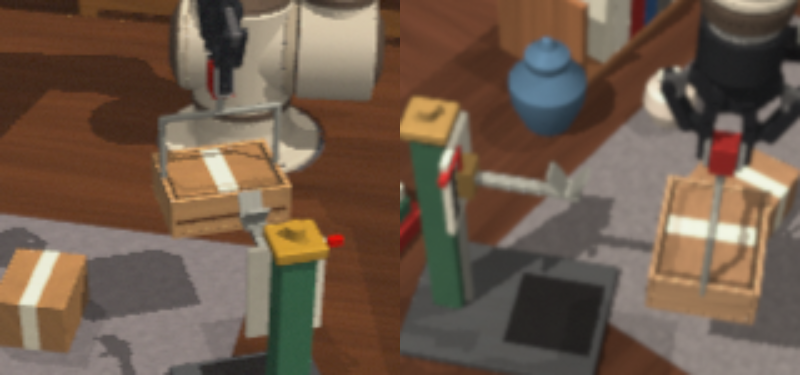

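The caddy hangs level and facing the hook, with the bar over the height of the lips and its middle on the hook's line. The bar-to-parcel gap is clear. I'll carry it over the front lip.

```bash
python3 -m jog '[[[0.1,0.05,0,0,0],[0.2,0.1,0,0,0],[0.25,0.13,0,0,0],[0.3,0.15,0,0,0],[0.3,0.15,0,0,0],[0.3,0.15,0,0,0],[0.3,0.15,0,0,0],[0.25,0.13,0,0,0]]]'|grep -E "pos|rot|wr"
python3 -m jog '[[[0.25,0.12,0,0,0],[0.2,0.1,0,0,0],[0.13,0.07,0,0,0],[0.09,0.05,0,0,0],[0,0,0,0,0],[0,0,0,0,0]]]'
python3 - <<'E'
from h import *
s=camera("scene");d=camera("side");w=camera("wrist")
c=lambda i,x,y:cv2.resize(i[y:y+75,x:x+75],(400,400),interpolation=cv2.INTER_CUBIC)
cv2.imwrite("pics/m6.png",np.hstack([c(s,300,170),c(d,270,185)]))
E
```

```text
ee_pos: [0.5247, 0.1079, 0.2753]
tcp_rot: [179.8, 0.4, -63.3]
wrist_force: [-0.5, -0.8, -5.6]
time: 21.75
ee_pos: [0.5566, 0.1241, 0.2761]
tcp_rot: [179.8, 0.4, -63.3]
wrist_force: [0.2, -0.0, -6.0]
opening: 0.0248
grasp_force: 89.2
```

View pics/m6.png

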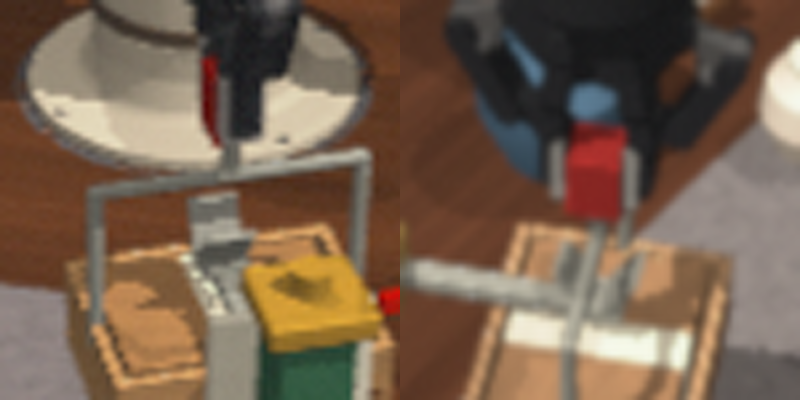

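The bar is directly above the trough: between the lips in the side view, with its middle about 3 mm to the scale's +y in the scene view. I'll trim that and lower slowly.

```bash
python3 -m jog '[[[0.03,-0.05,0,0,0],[0,0,-0.03,0,0],[0,0,-0.05,0,0],[0,0,-0.05,0,0],[0,0,-0.05,0,0],[0,0,-0.05,0,0],[0,0,-0.05,0,0],[0,0,-0.05,0,0]]]'|grep -E "pos|rot|wr"
python3 -m jog '[[[0,0,-0.05,0,0],[0,0,-0.05,0,0],[0,0,-0.05,0,0],[0,0,-0.05,0,0],[0,0,-0.05,0,0],[0,0,-0.05,0,0],[0,0,0,0,0],[0,0,0,0,0]]]'|grep -E "pos|rot|wr"
python3 -m jog '[[[0,0,-0.05,0,0],[0,0,-0.05,0,0],[0,0,-0.05,0,0],[0,0,-0.05,0,0],[0,0,-0.05,0,0],[0,0,-0.05,0,0],[0,0,0,0,0],[0,0,0,0,0]]]'
```

```text
ee_pos: [0.5582, 0.1217, 0.2593]
tcp_rot: [179.8, 0.4, -63.3]
wrist_force: [-0.5, -0.2, -5.9]
ee_pos: [0.5582, 0.1217, 0.2446]
tcp_rot: [179.8, 0.4, -63.3]
wrist_force: [0.1, 0.3, -5.9]
time: 24.3
ee_pos: [0.5582, 0.1217, 0.2297]
tcp_rot: [179.9, 0.4, -63.3]
wrist_force: [-0.6, 0.2, -4.8]
opening: 0.0248
grasp_force: 89.4
```

```bash
python3 -m jog '[[[0,0,-0.03,0,0],[0,0,-0.05,0,0],[0,0,-0.05,0,0],[0,0,-0.05,0,0],[0,0,-0.05,0,0],[0,0,-0.05,0,0],[0,0,-0.05,0,0],[0,0,-0.05,0,0]]]'|grep -E "pos|rot|wr"
python3 -m jog '[[[0,0,-0.05,0,0],[0,0,-0.05,0,0],[0,0,-0.05,0,0],[0,0,-0.04,0,0],[0,0,-0.02,0,0],[0,0,0,0,0],[0,0,0,0,0],[0,0,0,0,0]]]'
python3 - <<'E'
from h import *
s=camera("scene");d=camera("side")
c=lambda i,x,y:cv2.resize(i[y:y+100,x:x+100],(400,400),interpolation=cv2.INTER_CUBIC)
cv2.imwrite("pics/m7.png",np.hstack([c(s,290,170),c(d,240,185)]))
print([sensors.get_obs()['wrist_force'].round(2)])
E
```

```text
ee_pos: [0.5582, 0.1217, 0.2105]
tcp_rot: [179.9, 0.4, -63.3]
wrist_force: [-1.1, -1.0, -2.6]
time: 25.9
ee_pos: [0.5582, 0.1217, 0.2002]
tcp_rot: [179.9, 0.4, -63.3]
wrist_force: [-2.3, -0.4, -0.4]
opening: 0.0245
grasp_force: 89.9
[array([-2.36, -0.63, -1.52])]
```

View pics/m7.png

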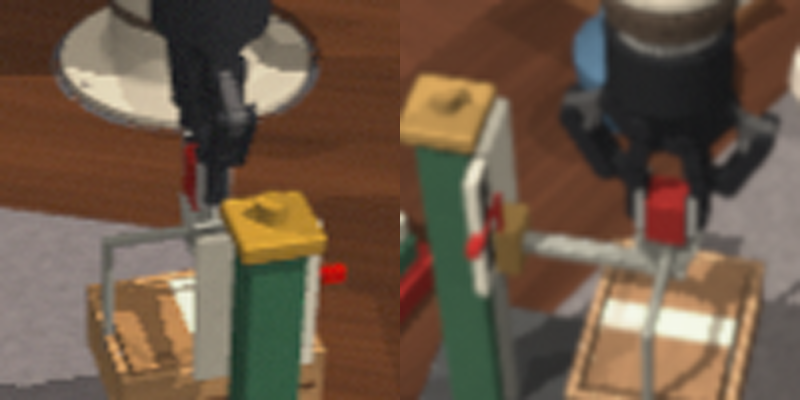

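The bar sits in the trough and the pointer is down. A sideways force of about 2.4 N towards −x of the scale shows the bar leaning on the rear slope. I'll ease it forward in small steps until that vanishes.

```bash
python3 -m jog '[[[-0.02,-0.01,0,0,0],[-0.02,-0.01,0,0,0],[0,0,0,0,0],[0,0,0,0,0]]]'|grep -E "pos|rot|wr"
python3 -m jog '[[[-0.02,-0.01,0,0,0],[0,0,0,0,0],[0,0,0,0,0]]]'|grep -E "pos|rot|wr"
python3 -c "
from h import *
o=sensors.get_obs();print(o['wrist_force'].round(2),o['torque'].round(3))"
```

```text
ee_pos: [0.5578, 0.1215, 0.2007]
tcp_rot: [-179.9, 0.4, -63.3]
wrist_force: [5.7, 2.9, -0.1]
ee_pos: [0.5577, 0.1214, 0.201]
tcp_rot: [-179.8, 0.4, -63.3]
wrist_force: [10.6, 4.8, -1.1]
[10.65  4.83 -1.12] [ 1.212 -2.446 -0.033]
```

```bash
python3 -m jog '[[[0.025,0.012,0,0,0],[0.024,0.012,0,0,0],[0,0,0,0,0],[0,0,0,0,0],[0,0,0,0,0]]]'|grep -E "pos|rot|wr"
python3 -c "
from h import *
for i in range(3):
  camera('side');o=sensors.get_obs();print(o['wrist_force'].round(2),o['torque'].round(3))"
```

```text
ee_pos: [0.558, 0.1215, 0.2002]
tcp_rot: [179.9, 0.4, -63.3]
wrist_force: [4.3, 2.4, -0.7]
[ 4.02  2.46 -0.34] [ 0.539 -0.963 -0.043]
[ 4.84  2.   -1.31] [ 0.56  -1.001 -0.078]
[ 5.07  3.45 -1.9 ] [ 0.637 -1.038 -0.091]
```

```bash
python3 -m jog '[[[0.02,0.01,0,0,0],[0,0,-0.03,0,0],[0,0,-0.03,0,0],[0,0,-0.03,0,0],[0,0,-0.02,0,0],[0,0,0,0,0],[0,0,0,0,0],[0,0,0,0,0]]]'|grep -E "pos|rot|wr"
python3 -c "
from h import *
f=[]
for i in range(8):
  camera('side');o=sensors.get_obs();f.append(np.r_[o['wrist_force'],o['torque']])
print(np.mean(f,0).round(2),np.std(f,0).round(2))"
```

```text
ee_pos: [0.5583, 0.1217, 0.1946]
tcp_rot: [179.8, 0.4, -63.3]
wrist_force: [-4.2, -2.2, -0.7]
[-4.77 -2.46 -0.38 -0.51  1.18 -0.03] [0.37 0.63 0.43 0.02 0.03 0.03]
```

```bash
python3 -m jog '[[[-0.011,-0.006,0,0,0],[0,0,-0.02,0,0],[0,0,-0.02,0,0],[0,0,-0.01,0,0],[0,0,0,0,0],[0,0,0,0,0],[0,0,0,0,0]]]'|grep -E "pos|rot|wr"
python3 -c "
from h import *
f=[]
for i in range(10):
  camera('side');o=sensors.get_obs();f.append(np.r_[o['wrist_force'],o['torque']])
print(np.mean(f,0).round(2),np.std(f,0).round(2))"
```

```text
ee_pos: [0.5582, 0.1216, 0.1921]
tcp_rot: [179.9, 0.4, -63.3]
wrist_force: [-2.8, -0.6, 0.4]
[-1.8  -0.4   0.18 -0.07  0.44 -0.04] [0.46 0.54 0.55 0.04 0.05 0.02]
```

```bash
python3 -m jog '[[[-0.004,-0.002,0,0,0],[0,0,0,0,0],[0,0,0,0,0],[0,0,0,0,0]]]' 20|grep -E "pos|wr|grasp"
python3 -m jog '[[[0,0,0,0,0.3],[0,0,0,0,0.32],[0,0,0,0,0.34],[0,0,0,0,0.36],[0,0,0,0,0.4],[0,0,0,0,0.5],[0,0,0,0,0.6],[0,0,0,0,0.7]]]'
python3 - <<'E'
from h import *
for i in range(8):
    s=camera("scene");camera("side");print([round(v,1) for v in red(s,360,215,385,260)],end=' ')
E
```

```text
ee_pos: [0.5581, 0.1216, 0.1922]
wrist_force: [0.0, 1.3, 0.8]
grasp_force: 90.4
time: 30.95
ee_pos: [0.5579, 0.1215, 0.1921]
tcp_rot: [179.8, 0.4, -63.3]
wrist_force: [0.8, 0.3, -0.0]
opening: 0.06
grasp_force: 0.0
[372.8, 240.2, 33.0] [372.8, 240.2, 34.0] [372.8, 240.2, 34.0] [372.8, 240.2, 33.0] [372.8, 240.2, 34.0] [372.8, 240.2, 33.0] [372.9, 240.1, 32.0] [372.8, 240.2, 33.0]
```

Released, and the pointer stands still. I'll withdraw straight up.

```bash
python3 -m jog '[[[0,0,0,0,0.7],[0,0,0.1,0,0.7],[0,0,0.2,0,0.7],[0,0,0.3,0,0.7],[0,0,0.4,0,0.7],[0,0,0.4,0,0.7],[0,0,0.4,0,0.7],[0,0,0.4,0,0.7]]]'
python3 -m jog '[[[0,0,0.4,0,0.7],[0,0,0.2,0,0.7],[0,0,0,0,0.7],[0,0,0,0,0.7],[0,0,0,0,0.7],[0,0,0,0,0.7],[0,0,0,0,0.7],[0,0,0,0,0.7]]]'|grep pos
python3 - <<'E'
from h import *
R=[]
for i in range(12):
    s=camera("scene");d=camera("side");R.append(np.r_[red(s,360,215,385,260)[:2],red(s,320,190,350,240)[:2],red(d,385,210,430,270)[:2] if 0 else red(d,390,210,425,260)[:2]])
R=np.array(R);print(R.mean(0).round(1),np.ptp(R,axis=0).round(2))
g=red(d,270,180,430,270);print(g)
E
```

```text
time: 32.55
ee_pos: [0.5578, 0.1215, 0.3039]
tcp_rot: [179.9, 0.4, -63.3]
wrist_force: [-0.6, 0.6, -0.2]
opening: 0.0597
grasp_force: 0.0
ee_pos: [0.5578, 0.1214, 0.3319]Traceback (most recent call last):
  File "<stdin>", line 4, in <module>
  File "h.py", line 13, in red
    k=np.zeros_like(m);k[y0:y1,x0:x1]=m[y0:y1,x0:x1];M=cv2.moments(k,True);return M['m10']/M['m00'],M['m01']/M['m00'],M['m00']
                                                                                  ~~~~~~~~^~~~~~~~~
ZeroDivisionError: float division by zero
```

Run:
```python
from h import *
R=[]
for i in range(12):
    s=camera("scene");d=camera("side");R.append(np.r_[red(s,360,215,385,260)[:2],red(s,325,195,350,235)[:2],red(d,292,215,325,255)])
R=np.array(R);print(R.mean(0).round(1),np.ptp(R,axis=0).round(2));m=R.mean(0)
print(tri(m[2:4],m[4:6]),sensors.get_obs()['time'],sensors.get_obs()['wrist_force'])
```

```text
[372.8 240.2 341.2 214.8 306.4 238.3 141.9] [0.15 0.12 0.09 0.11 0.1  0.11 3.  ]
(array([0.55904272, 0.1223418 , 0.24732315]), np.float64(0.0017455435169995127)) 34.65 [-0.49118876  0.24960135  0.25042321]
```

```bash
python3 -c "
from workcell import ticket;print(ticket.job_done())"
```

```text
the job is handed in; nothing more can be done
None
```

The caddy with its parcel hangs still and free from the scale hook, let go only once the spring carried the full weight, and the job was handed in at about 35 s; I viewed 11 pictures, one over the limit of 10.

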